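# Find the thread hand of a hand grinder's cap and hold the cap lifted off

## Task

Two hand coffee grinders are waiting to be cleaned: unscrew the cap of the one that stands on the round board. Nobody remembers whether its thread is ordinary or reversed, so feel gently for the way it loosens, turn it about a quarter turn that way, lift the cap straight off without forcing it, and finish while still holding it level in the gripper, about 40 to 130 mm above where it sat and over its grinder. Leave the other grinder closed and do not shift the tumbler, the bean jar or the crank.

Things in the scene. Friction and masses are not known exactly. Their poses are not given: they have to be found in the camera images.
- round_board: round light-wood board, 150 mm in diameter, 15 mm thick, fixed to the counter; the grinder on it is the one to open. Origin: centre of its underside.
- square_board: square light-wood board, 140 x 140 x 15 mm, fixed; carries the other grinder. Origin: centre of its underside.
- grinder_a: hand coffee grinder: steel cylinder 55 mm in diameter, screwed down by its 84 mm foot disc to the middle (within 12 mm) of one of the boards. Origin: centre of the foot's underside, z up. Shoulder 150 mm above it, with a brass threaded neck on top, 19 mm high, hidden in the cap. The grinders look alike; one thread is ordinary (opens counter-clockwise from above), one reversed.
- grinder_b: same as grinder_a but of the other thread hand. Both threads are coarse quarter-turn ones: the wrong way the cap stops dead within 0.15 rad (torque 1 N m and more); the right way it turns almost freely (under 0.1 N m) and does not rise by itself; it stays caught for about the first 0.5 rad, lifts straight off anywhere between 0.9 and 1.8 rad, and stops again near 2 rad.
- cap_a: aluminium screw cap on grinder_a, 50 to 100 g, 55 mm in diameter, 23 mm high; across its top stands a grip bar 14 mm thick, 44 mm long, 22 mm tall (bar top 45 mm above the origin). Origin: centre of the lower rim, z up, x along the bar. Screwed home its origin is 151 mm above the grinder's, on its axis, x along the grinder's x. It clears the neck once raised 20 mm.
- cap_b: the like cap on grinder_b, same size, axes and seat. Driving either cap on by more than 0.4 rad past where it stops is forcing it.
- tumbler: drinking glass, 76 mm in diameter, 95 mm tall, standing loose on the counter; bystander. Origin: centre of its underside.
- bean_jar: brown glass bean jar with steel lid, 90 mm in diameter, 150 mm tall, standing loose; bystander. Origin: centre of its underside.
- crank: grinder crank lying on the counter, a steel bar 150 mm long with an upright wooden knob (40 mm high) at one end; loose bystander. Origin: middle of the bar's underside; x along the bar towards the knob.
There are look-alikes about, which are no part of the job. Leave any brown or purple look-alike of the cap_b alone. Leave any turquoise look-alike of the cap_a alone.

How it is judged:
By the outcome, as a careful person would: the job done as asked, in the order asked, and still so for the second after the job is handed in, while the arm keeps its last pose, push and grip.
It also fails if it takes over 42 s, if anything falls off the work surface, if the arm or the gripper's body presses on something with over 40 N, if the wrist force passes 120 N, or if a joint passes its speed limit or range.

## Robot

A 6-joint arm with a two-finger parallel gripper is mounted at the origin on the work surface. World frame = base frame: x ahead of the robot, y to its left, z up, the work surface at z = 0. Lengths are in mm, angles in rad, forces in N, time in s.
With the tool pointing down it reaches from about 275 to 875 mm from the base axis. Payload 12.5 kg.
Tool frame: the origin (TCP) lies midway between the tips of the shut fingers; the grasp point (between the pads) lies 19 mm behind it; z points along the fingers, y is the line along which they close (so a half turn about z gives the same grasp; the last joint's range is limited). The gripper opens to 85 mm and grips with 20 to 120 N. Pads are 22 mm wide; open, the fingers measure 114 mm over their backs; the gripper's body (76 mm by 85 mm) begins 54 mm behind the grasp point. The pads swing forward as they close: fully open they stand 13 mm farther back than shut.
Start: joints at [-1.305, 0.351, 1.652, -0, 1.139, -0.085], TCP at [189.025, -516.482, 231.29] pointing down, gripper open.
Joint ranges: [-2.75, 2.75], [-0.79, 2.1], [0.01, 2.65], [-1.57, 4.71], [0.07, 3.14], [-2.87, 2.87]. Speed limits (rad/s): [2.22, 2.22, 2.79, 3.14, 3.14, 3.14].

## Interface

Orientations are given as a 3x3 rotation matrix whose columns are the frame's x, y, z axes.
In Python, from rig import bot gives the robot as it stands.
- The arm moves only by the shell command python3 -m crank 'ROWS' [FORCE]. ROWS is JSON, a list that holds one entry, the list of rows, each a list of 7 numbers: the turn, a rotation vector about the tool's x, y, z in degrees, then the shift along the tool's x, y, z in mm, then the opening, from 0 (shut) to 1 (fully open). A call has 1 to 10 rows; each row shifts and turns the commanded pose from where the row before left it, along the tool's axes as they then stand; what a row does not reach is not made up. A row lasts 1/10 s, in which the tool goes at most 50 mm and 8.59 degrees, less where a joint would pass 70% of its speed; a pose out of reach is approached as far as the arm can. A call is refused whole if a number of a shift passes 50 or a number of a turn 8.59, either way. A call with a gripper value outside its range is refused whole. The fingers move at their own pace and stop on an object; FORCE is the grip in N (left out, the last holds). Time passes only in rows, so rows that do not move let the fingers close. It gives the time, the measured TCP pose, the force, the opening and the grip force at its end, in the units of the state.
- bot.read_state(): the state, without advancing time (a new reading comes with each control period).
- bot.snapshot(name): name is "side" or "top" or "wrist"; returns a dict with "frame" (480x640x3 uint8, red, green, blue), "depth" (480x640 float32, mm along the optical axis (not along the pixel's ray), 0 where there is no reading), "fovy" (degrees; the focal length in pixels is half the picture's height over the tangent of half this angle, whatever the lens; pixels are square), "cx", "cy" (the principal point, pixels), "rvec" (rotation vector, rad) and "tvec" (3), from world to camera coordinates, as OpenCV has them; the wrist camera has in their place "tool_from_camera" (4x4, takes a point from camera to tool coordinates, whose origin is the TCP and whose axes are the flange's). Camera axes: x right, y down, z forward; pixel columns grow to the right and rows downward; lengths in mm; the calibration is good to about 2 mm. A picture is of the moment at which its call begins: read the wrist's pose just before it.
- bot.sign_off(): hands the job in; it is judged then, once.
The state is a dict: "time": time; "qpos": joint angles; "joint_vel": joint speeds; "joint_efforts": joint torques, N m; "eef_pos": TCP position; "ee_rot": TCP orientation; "wrist_force": force on the tool from outside, world axes, zero at the start; "ft_torque": the same for the moment, N m; "width": finger opening in mm; "gripper_force": force on a finger pad.
Only numpy, scipy, OpenCV 4.12 (cv2) and the standard library are available. Lean on these libraries where they do the work, as an engineer would, in place of code of your own. Each camera call takes 0.05 s, during which the arm holds its last target. There are 200 camera calls.

## Working session

There is one attempt and no reset: what is moved stays moved. The work goes in short steps, Python scripts to look and compute and a shell command to move; the robot and the scene stay as the last step left them, time stands still between calls to the robot, and variables do not carry over. Pictures are saved under pics/ and viewed, at most 10 in all, crops included, and the job is handed in when it is done.

```bash
mkdir -p pics
cat > h.py <<'E'
import numpy as np,cv2
from rig import bot
def K(s):
    f=240/np.tan(np.radians(s["fovy"])/2); return np.array([[f,0,s["cx"]],[0,f,s["cy"]],[0,0,1]])
def cloud(s,st=None):
    f=K(s)[0,0]; v,u=np.mgrid[:480,:640]; d=s["depth"]
    p=np.stack([(u-s["cx"])*d/f,(v-s["cy"])*d/f,d],-1)
    if "rvec" in s:
        R=cv2.Rodrigues(np.array(s["rvec"],float))[0]; return (p-np.array(s["tvec"]).ravel())@R
    T=np.array(s["tool_from_camera"]); p=p@T[:3,:3].T+T[:3,3]
    return p@np.array(st["ee_rot"]).T+np.array(st["eef_pos"])
E
python3 - <<'E'
from h import *
import pickle
ims=[]
for n in("top","side"):
    s=bot.snapshot(n); pickle.dump(s,open(n+".pkl","wb")); cv2.imwrite(f"pics/{n}0.png",s["frame"][...,::-1])
    print(n,s["fovy"],s["cx"],s["cy"],s["rvec"],s["tvec"])
print(bot.read_state())
E
```

```text
top 53.12489299062476 322.23767057165463 242.2880368482538 [ 2.15274404 -2.11862444  0.19474973] [ -13.33872466  608.39059793 1184.52280976]
side 45.545425492691166 327.1741885288822 231.3058888691177 [ 0.9655576  -2.3024948   1.24019906] [ 452.11611431  349.4895273  1036.2115166 ]
{'time': 0.1, 'qpos': array([-1.30460114e+00,  3.51177160e-01,  1.65234980e+00,  2.61603787e-05,
        1.13909839e+00, -8.46038517e-02]), 'joint_vel': array([-0.00081976, -0.0012217 , -0.00235921,  0.00019856,  0.00067277,
       -0.001158  ]), 'joint_efforts': array([ 1.53267541e-03, -5.06830645e+01, -2.91877145e+01, -3.66913446e-05,
        2.59757406e-03, -1.28375561e-06]), 'eef_pos': array([ 188.95738678, -516.21101519,  230.81901497]), 'ee_rot': array([[ 9.39102205e-01,  3.43637873e-01, -2.48739445e-04],
       [ 3.43637945e-01, -9.39101676e-01,  1.00257099e-03],
       [ 1.10929732e-04, -1.02699294e-03, -9.99999466e-01]]), 'wrist_force': array([ 0.52076971, -0.58401364, -0.22593665]), 'ft_torque': array([-0.01645359, -0.02355906, -0.04181417]), 'gripper_force': 0.0, 'width': 85.41103819348979}
```

View pics/top0.png

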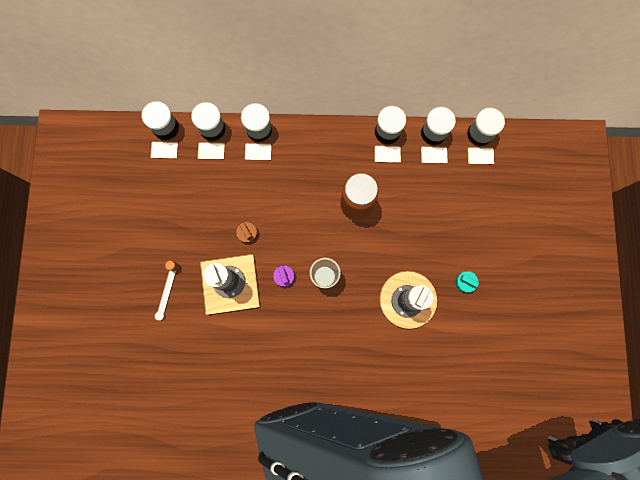

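View pics/side0.png

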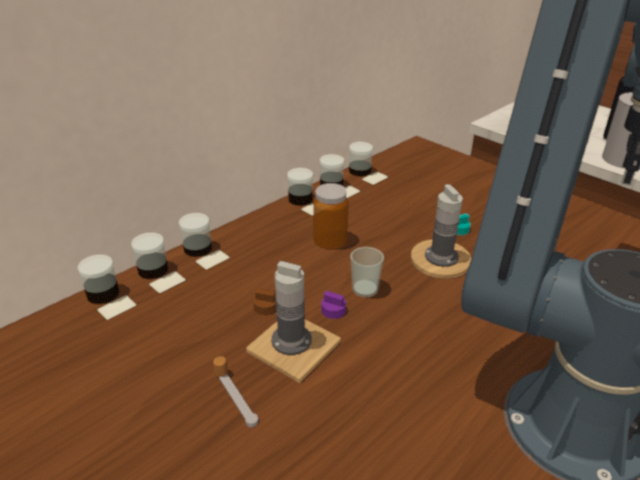

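The top view shows two grinders. One stands on the round board at about (408,300), with its cap at (420,297). The other stands on the square board at (230,284), with its cap at (216,275). Loose look-alike caps lie at (467,282) turquoise, (284,276) purple and (247,232) brown. The target is the silver cap at (420,297), because it sits on the round-board grinder. I'll measure it and confirm with a crop.

Run:
```python
from h import *
import pickle
for n,c in(("top",(420,297)),("side",(449,210))):
    s=pickle.load(open(n+".pkl","rb")); P=cloud(s); 
    if n=="top": 
        cv2.imwrite("pics/crop.png",cv2.resize(s["frame"][240:350,350:500,::-1],None,fx=5,fy=5,interpolation=cv2.INTER_CUBIC))
        hsv=cv2.cvtColor(s["frame"],cv2.COLOR_RGB2HSV)
        m=np.zeros((480,640),bool); m[260:340,370:450]=True
        w=m&(hsv[...,0]>12)&(hsv[...,0]<28)&(hsv[...,1]>60)&(hsv[...,2]>170)
        cn=max(cv2.findContours(w.astype(np.uint8),0,2)[0],key=cv2.contourArea)
        (u,v),r=cv2.minEnclosingCircle(cn); 
        f=K(s)[0,0];R=cv2.Rodrigues(np.array(s["rvec"]))[0];t=np.array(s["tvec"]).ravel()
        o=-R.T@t; d=R.T@np.array([(u-s["cx"])/f,(v-s["cy"])/f,1]); print("board",u,v,r,o+d*(15-o[2])/d[2])
    else: m=np.zeros((480,640),bool); m[180:270,420:470]=True
    for lo,hi in((204,220),(182,196),(100,165)):
        q=m&(P[...,2]>lo)&(P[...,2]<hi)&(s["depth"]>0); p=P[q]
        if len(p)<4: continue
        (c2,sz,a)=cv2.minAreaRect(p[:,:2].astype(np.float32))
        print(n,lo,len(p),p.mean(0).round(1),np.round(c2,1),np.round(sz,1),round(a,1),p[:,2].max())
    # bystander: jar, tumbler near
    if n=="top":
        for nm,(u,v) in dict(tumb=(325,268),jar=(361,187),turq=(467,282),capsq=(218,272)).items(): print(nm,np.nanmedian(P[v-3:v+4,u-3:u+4].reshape(-1,3),0).round(0))
```

```text
board 408.2537841796875 299.48663330078125 29.2017765045166 [ 467.49160914 -230.48839142   15.        ]
top 204 133 [ 463.6 -225.9  210.1] [ 464.  -226.3] [14.1 44.7] 61.7 214.48967226302776
top 182 328 [ 462.8 -224.4  188.4] [ 463.3 -226.1] [53.3 53.4] 44.4 195.64872244407462
top 100 114 [ 457.2 -206.   133.4] [ 457.9 -212. ] [55.4 24.8] 21.5 164.93823070107442
tumb [548. -12.   5.]
jar [729. -95. 149.]
turq [ 513. -379.   40.]
capsq [512. 231. 191.]
side 204 91 [ 460.6 -221.5  210.1] [ 461.3 -223.1] [16.1 45.2] 62.4 214.88332519119655
side 182 206 [ 457.5 -215.   188.9] [ 459.9 -220.9] [55.1 52.5] 31.3 195.7223503967738
side 100 550 [ 451.9 -207.3  133.2] [ 455.  -211.5] [55.5 38.7] 28.3 164.74789186834784
```

View pics/crop.png

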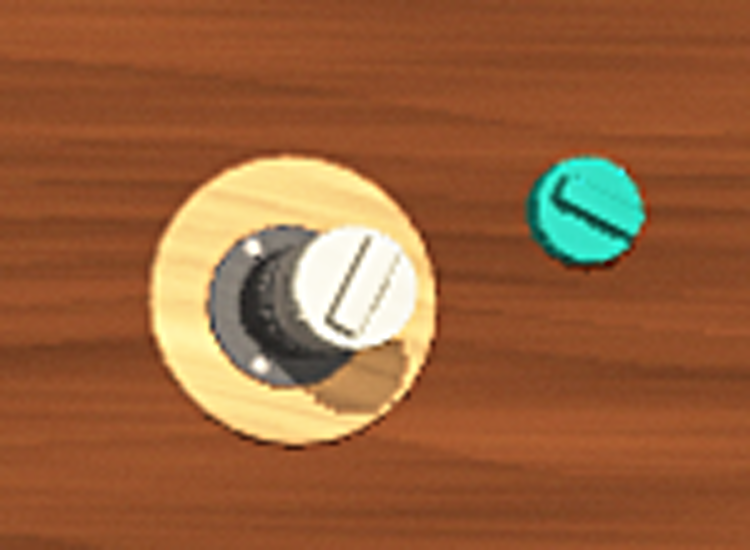

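The crop shows the plain silver cap on the round-board grinder, with its bar running up and to the right at about −28° in world axes. The turquoise look-alike lies on the counter beside it. The bar top measures 210 mm (211 expected) and the rim 53 mm, so the sizes match. I'll raise the tool, turn it and move over the cap.

```bash
python3 -m crank '[[[0,0,8,0,0,-12,1],[0,0,8,0,0,-12,1],[0,0,8,0,0,-12,1],[0,0,8,0,0,-12,1],[0,0,8,0,0,-12,1],[0,0,8,0,0,0,1]]]' 30; python3 -m crank '[[[0,0,0,10.5,-38.5,0,1],[0,0,0,10.5,-38.5,0,1],[0,0,0,10.5,-38.5,0,1],[0,0,0,10.5,-38.5,0,1],[0,0,0,10.5,-38.5,0,1],[0,0,0,10.5,-38.5,0,1],[0,0,0,10.5,-38.5,0,1],[0,0,0,10.5,-38.5,0,1],[0,0,0,10.5,-38.5,0,1],[0,0,0,10.5,-38.5,0,1]]]'; python3 -m crank '[[[0,0,0,0,0,0,1],[0,0,0,0,0,0,1],[0,0,0,0,0,0,1]]]'
cat > w.py <<'E'
from h import *
import sys
st=bot.read_state(); s=bot.snapshot("wrist"); cv2.imwrite("pics/"+sys.argv[1],s["frame"][...,::-1])
print(st["time"],st["qpos"].round(3),st["eef_pos"].round(1),st["ee_rot"].round(3).tolist(),st["wrist_force"].round(2),st["ft_torque"].round(3))
P=cloud(s,st); R=np.array(st["ee_rot"])
for lo,hi in((204,220),(184,194)):
    q=(P[...,2]>lo)&(P[...,2]<hi)&(s["depth"]>0)&(np.hypot(P[...,0]-463,P[...,1]+225)<45); p=P[q]
    if len(p)<9: print(lo,len(p)); continue
    c,sz,a=cv2.minAreaRect(p[:,:2].astype(np.float32)); print(lo,len(p),p.mean(0).round(1),np.round(c,1),np.round(sz,1),round(a,1),"tool",((np.r_[c,p[:,2].mean()]-st["eef_pos"])@R).round(1))
E
python3 w.py w1.png
```

```text
time: 0.7
eef_pos: [189.2, -516.9, 292.6]
ee_rot: [[0.881, -0.473, 0.0], [-0.473, -0.881, -0.002], [0.001, 0.001, -1.0]]
wrist_force: [-0.3, -0.4, -0.0]
width: 85.6
gripper_force: 0.0
time: 1.7
eef_pos: [462.8, -223.9, 291.1]
ee_rot: [[0.884, -0.468, -0.0], [-0.468, -0.884, 0.0], [-0.0, 0.0, -1.0]]
wrist_force: [0.6, -0.7, 0.4]
width: 85.3
gripper_force: 0.0
time: 2.0
eef_pos: [461.4, -225.9, 291.1]
ee_rot: [[0.883, -0.468, -0.0], [-0.468, -0.883, 0.0], [-0.0, 0.0, -1.0]]
wrist_force: [-1.0, -0.4, 0.4]
width: 85.3
gripper_force: 0.0
2.0 [-0.546  0.227  1.667 -0.     1.248  1.513] [ 461.4 -225.9  291.1] [[0.883, -0.468, -0.0], [-0.468, -0.883, 0.0], [-0.0, 0.0, -1.0]] [-0.97 -0.4   0.43] [-0.001  0.023 -0.008]
204 1764 [ 464.8 -225.8  210.7] [ 463.6 -225.2] [14.  44.1] 63.2 tool [ 1.6 -1.7 80.5]
184 4032 [ 465.9 -226.5  188.9] [ 464.2 -225.4] [54.3 53. ] 64.1 tool [  2.3  -1.7 102.2]
```

```bash
python3 -m crank '[[[0,0,-1.2,2,-1.7,20,1],[0,0,0,0,0,25,1],[0,0,0,0,0,25,1],[0,0,0,0,0,20,1],[0,0,0,0,0,8,1],[0,0,0,0,0,0,1],[0,0,0,0,0,0,1]]]' 40; python3 -m crank '[[[0,0,0,0,0,0,0.1],[0,0,0,0,0,0,0.1],[0,0,0,0,0,0,0],[0,0,0,0,0,0,0],[0,0,0,0,0,0,0],[0,0,0,0,0,0,0],[0,0,0,0,0,0,0],[0,0,0,0,0,0,0]]]' 40
python3 - <<'E'
from h import *
s=bot.read_state();print(s["qpos"].round(4),s["eef_pos"].round(1),s["wrist_force"].round(2),s["ft_torque"].round(3),s["width"],s["gripper_force"])
E
```

```text
time: 2.75
eef_pos: [464.7, -225.4, 194.2]
ee_rot: [[0.893, -0.45, 0.001], [-0.45, -0.893, -0.001], [0.001, 0.0, -1.0]]
wrist_force: [0.5, -0.8, 0.5]
width: 85.0
gripper_force: 0.0
time: 3.55
eef_pos: [464.7, -224.9, 193.5]
ee_rot: [[0.893, -0.449, 0.0], [-0.449, -0.893, -0.0], [0.0, 0.0, -1.0]]
wrist_force: [-1.7, -0.0, 3.9]
width: 13.0
gripper_force: 41.0
[-0.5409  0.3342  1.7782 -0.      1.0287  1.4959] [ 464.7 -224.9  193.5] [-1.7  -0.02  3.86] [0.048 0.156 0.046] 12.977498385474158 41.007261872291565
```

```bash
cat > r.py <<'E'
from h import *
s=bot.read_state();R=s["ee_rot"];print("yaw",np.degrees(np.arctan2(R[1,0],R[0,0])).round(2),s["qpos"].round(3),s["eef_pos"].round(1),s["wrist_force"].round(2),"T",s["ft_torque"].round(3),s["width"].round(1),s["gripper_force"].round(1))
E
python3 -m crank '[[[0,0,-2,0,0,0,0],[0,0,-2,0,0,0,0],[0,0,0,0,0,0,0]]]' >/dev/null; python3 r.py; python3 -m crank '[[[0,0,-2,0,0,0,0],[0,0,-2,0,0,0,0],[0,0,0,0,0,0,0]]]' >/dev/null; python3 r.py
```

```text
Traceback (most recent call last):
  File "r.py", line 2, in <module>
    s=bot.read_state();R=s["ee_rot"];print("yaw",np.degrees(np.arctan2(R[1,0],R[0,0])).round(2),s["qpos"].round(3),s["eef_pos"].round(1),s["wrist_force"].round(2),"T",s["ft_torque"].round(3),s["width"].round(1),s["gripper_force"].round(1))
                                                                                                                                                                                               ^^^^^^^^^^^^^^^^
AttributeError: 'float' object has no attribute 'round'
Traceback (most recent call last):
  File "r.py", line 2, in <module>
    s=bot.read_state();R=s["ee_rot"];print("yaw",np.degrees(np.arctan2(R[1,0],R[0,0])).round(2),s["qpos"].round(3),s["eef_pos"].round(1),s["wrist_force"].round(2),"T",s["ft_torque"].round(3),s["width"].round(1),s["gripper_force"].round(1))
                                                                                                                                                                                               ^^^^^^^^^^^^^^^^
AttributeError: 'float' object has no attribute 'round'
```

```bash
sed -i 's/s\["width"\].round(1),s\["gripper_force"\].round(1)/s["width"],s["gripper_force"]/' r.py; python3 r.py
```

```text
yaw -18.73 [-0.541  0.334  1.778  0.     1.028  1.357] [ 464.8 -224.8  193.5] [1.76 1.28 3.4 ] T [ 0.111 -0.115  0.076] 13.263206047574919 41.10812544822693
```

```bash
python3 -m crank '[[[0,0,-2,0,0,0,0],[0,0,0,0,0,0,0]]]' >/dev/null; python3 r.py; python3 -m crank '[[[0,0,-2,0,0,0,0],[0,0,0,0,0,0,0]]]' >/dev/null; python3 r.py
```

```text
yaw -16.76 [-0.541  0.334  1.778  0.     1.028  1.322] [ 464.8 -224.9  193.5] [0.47 0.27 4.71] T [ 0.172 -0.177 -0.037] 13.31656920200975 41.18516206741333
yaw -14.76 [-0.541  0.334  1.778  0.     1.028  1.288] [ 464.8 -224.9  193.5] [0.95 0.94 5.63] T [ 0.149 -0.105  0.025] 12.83356426519124 41.20156645774841
```

```bash
python3 -m crank '[[[0,0,-4,0,0,0,0],[0,0,-4,0,0,0,0],[0,0,-4,0,0,0,0],[0,0,-4,0,0,0,0],[0,0,-4,0,0,0,0],[0,0,0,0,0,0,0]]]' >/dev/null; python3 r.py; python3 -m crank '[[[0,0,-4,0,0,0,0],[0,0,-4,0,0,0,0],[0,0,-4,0,0,0,0],[0,0,-4,0,0,0,0],[0,0,-4,0,0,0,0],[0,0,-4,0,0,0,0],[0,0,0,0,0,0,0]]]' >/dev/null; python3 r.py;  python3 -m crank '[[[0,0,-4,0,0,0,0],[0,0,-4,0,0,0,0],[0,0,-4,0,0,0,0],[0,0,-4,0,0,0,0],[0,0,-4,0,0,0,0],[0,0,-4,0,0,0,0],[0,0,0,0,0,0,0]]]' >/dev/null; python3 r.py; python3 w.py w2.png
```

```text
yaw 5.31 [-0.541  0.334  1.778  0.     1.029  0.937] [ 464.7 -224.8  193.5] [0.01 0.53 4.92] T [ 0.148 -0.018  0.032] 13.309100979095023 41.24201953411102
yaw 29.31 [-0.541  0.334  1.778  0.     1.029  0.518] [ 464.6 -224.8  193.5] [-0.06  1.08  6.04] T [0.136 0.039 0.043] 13.437280133150036 41.2722784280777
yaw 53.32 [-0.541  0.334  1.778 -0.     1.029  0.099] [ 464.6 -224.8  193.5] [0.2  1.17 5.92] T [0.154 0.037 0.046] 12.949373548367255 41.295615434646606
6.55 [-0.541  0.334  1.778 -0.     1.029  0.099] [ 464.6 -224.8  193.5] [[0.597, 0.802, 0.0], [0.802, -0.597, -0.0], [-0.0, 0.0, -1.0]] [0.2  1.17 5.92] [0.154 0.037 0.046]
204 6246 [ 466.8 -220.9  211.3] [ 464.  -224.6] [39.1 39.3] 8.8 tool [ -0.1  -0.6 -17.7]
184 5224 [ 472.2 -213.8  188.7] [ 469.  -218.1] [38.5 54.2] 52.9 tool [ 8.  -0.5  4.8]
```

View pics/w2.png

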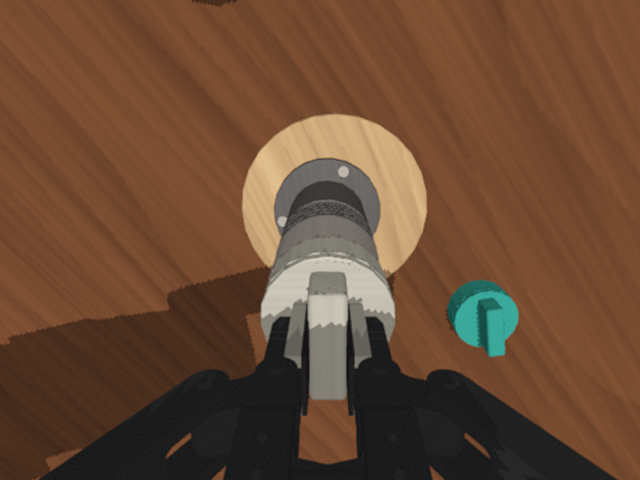

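The bar at (328,330) sits squarely between the fingers, so the cap turned about 80° (1.4 rad) counter-clockwise with them and met no resistance. Next is a gentle straight lift.

```bash
python3 -m crank '[[[0,0,0,0,0,-2,0],[0,0,0,0,0,-2,0],[0,0,0,0,0,0,0]]]' >/dev/null; python3 r.py; python3 -m crank '[[[0,0,0,0,0,-4,0],[0,0,0,0,0,-4,0],[0,0,0,0,0,-4,0],[0,0,0,0,0,0,0]]]' >/dev/null; python3 r.py
```

```text
yaw 53.26 [-0.541  0.329  1.775 -0.     1.038  0.1  ] [ 464.4 -224.8  197.2] [ 0.34 -0.12 -1.14] T [0.009 0.001 0.028] 12.961645459388055 40.356064438819885
yaw 53.29 [-0.541  0.314  1.762 -0.     1.065  0.1  ] [ 464.8 -225.   210. ] [-0.49 -0.04 -1.34] T [-0.012 -0.035 -0.019] 12.774461218465296 40.36298096179962
```

```bash
python3 -m crank '[[[0,0,0,0,0,-8,0],[0,0,0,0,0,-10,0],[0,0,0,0,0,-12,0],[0,0,0,0,0,-12,0],[0,0,0,0,0,-12,0],[0,0,0,0,0,-10,0],[0,0,0,0,0,-6,0],[0,0,0,0,0,0,0],[0,0,0,0,0,0,0],[0,0,0,0,0,0,0]]]' >/dev/null; python3 r.py
python3 - <<'E'
from h import *
a=bot.snapshot("side")["frame"][:300,300:600,::-1]; cv2.imwrite("pics/s2.png",cv2.resize(a,None,fx=2,fy=2))
E
```

```text
yaw 53.3 [-0.541  0.242  1.679  0.     1.222  0.1  ] [ 464.3 -224.7  278.7] [ 0.15  0.33 -0.59] T [-0.016 -0.028 -0.027] 13.099592119227575 40.369797348976135
```

View pics/s2.png

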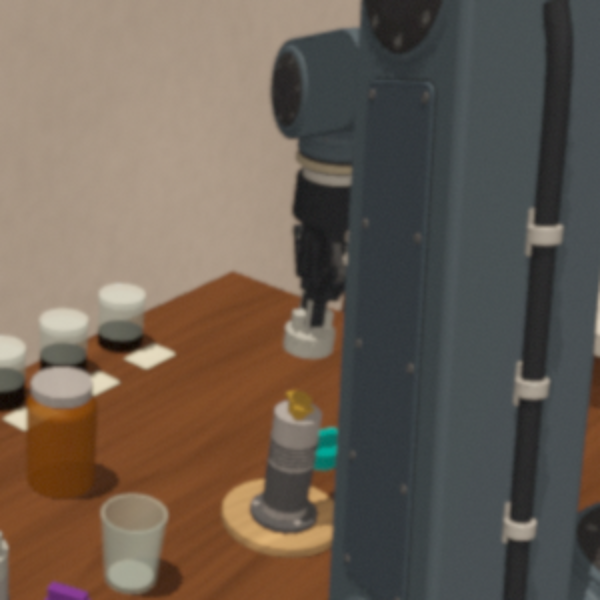

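The cap at (308,335) hangs level in the gripper, above the exposed brass neck at (299,405). It has been raised 85 mm and is still over its grinder, and the tumbler and jar have not moved.

```bash
python3 -c "
from rig import bot
print(bot.sign_off())"
```

```text
the job is handed in; nothing more can be done
None
```

The round-board grinder's thread is ordinary: its cap came loose counter-clockwise, I turned it about 80°, lifted it off freely, and handed in with it held level about 85 mm above its seat, over its grinder.

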